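# Roll the tablet tube onto the bar-code reader's line and scan it

## Task

Roll the tablet tube that lies on the bar-code reader's mat onto the printed reading line by pushing its top sideways with your fingertips, until it lies still along the line and centred over it; do not push it from low down at its side, grip it or pick it up. Then press the scan key on the reader's foot all the way down and let it come up again. Leave the tube on the line, and everything else on the counter where it stands.

Things in the scene. Friction and masses are not known exactly. Their poses are not given: they have to be found in the camera images.
- tube: The tablet tube to scan: closed white plastic tube, 30 mm diameter, 105 mm long with its grey cap, about 85 g, black bar code all round it. Lies on the mat on either side of the line, 65-90 mm from it, up to 7 degrees askew. Origin: middle of its axis, 15 mm above the mat; x along its axis to the cap (y, z turn as it rolls). Rolls easily and straight, half as far as a fingertip stroking its top; runs on a few mm.
- scan_station: Bar-code station, fixed: dark rubber mat (270 mm along x, 320 mm along y, centred, top 5 mm above the counter); beyond it on the -y side the reader's grey foot (x -135..135, y -290..-180 mm, top at 20 mm) with the reader's head over x -10..70, y -305..-210, z 150..235 mm. Origin: on the counter under the line's middle; x along the line, away from the robot; y across it, away from the reader.
- line_mid (a point): Middle of the printed reading line, on the mat's top (5 mm above the counter). The line is a straight white stripe, 6 mm wide and 220 mm long, along the x axis of the station; axes as those of the station.
- scan_key_top (a point): Centre of the top of the scan key: round white push button, 32 mm diameter, in a flat black collar (48 mm across), on the reader's foot at the end nearest the robot (x -100, y -220 mm of the station). Its top is 41 mm above the counter and 9 mm above the collar; it is pressed straight down and springs back.
- scan_key (a joint): Travel of the scan key in m: 0 is up, 0.005 is fully down (about 5 N; 1.5 N starts it moving).
- amber_bottle: Bystander: small amber glass bottle, 35 mm in diameter, 68 mm high, standing on the mat on the other side of the line from the tube, 65 to 90 mm from the line. Origin: centre of its underside, z up.
- standing_tube: Bystander: another tablet tube of the same kind (30 x 105 mm) standing upright on the counter beside the mat's +y edge. Origin: centre of its underside, z up.
- carton: Bystander: white medicine carton, 45 x 85 x 62 mm high, on the counter on the left. Origin: centre of its underside, z up.
- ointment_jar: Bystander: white ointment jar with a lid, 60 mm in diameter, 43 mm high, on the counter to the right of the reader. Origin: centre of its underside.
- measure_cup: Bystander: clear plastic dosing cup, 48 mm across, 42 mm high, on the counter to the right of the reader, beyond the jar. Origin: centre of its underside.
- spatula: Bystander: narrow steel ointment spatula with a black handle, 188 mm long, 12 mm thick, lying on the counter to the left of the standing tube. Origin: on its underside near the middle, x along it.

How it is judged:
By the outcome, as a careful person would: the job done as asked, in the order asked, and still so for the second after the job is handed in, with the robot touching nothing.
It also fails if it takes over 64 s, if anything falls off the work surface, if the arm or the gripper's body presses on something with over 40 N, if the wrist force passes 120 N, or if a joint passes its speed limit or range.

## Robot

A 6-joint arm with a two-finger parallel gripper is mounted at the origin on the work surface. World frame = base frame: x ahead of the robot, y to its left, z up, the work surface at z = 0. Lengths are in m, angles in degrees, forces in N, time in s.
With the tool pointing down it reaches from about 0.3 to 1 m from the base axis. Payload 5.1 kg.
Tool frame: the origin (TCP) lies at the very end of the fingers, on their centre line; the grasp point (between the pads) lies 19 mm behind it; z points along the fingers, y is the line along which they close (so a half turn about z gives the same grasp; the last joint's range is limited). The gripper opens to 95 mm and grips with 3 to 60 N. Pads are 20 mm wide; open, the fingers measure 119 mm over their backs; the gripper's body (75 mm by 180 mm) begins 59 mm behind the grasp point.
Start: joints at [69.752, 7.093, 94.555, -0, 78.352, -4.733], TCP at [0.174, 0.626, 0.215] pointing down, gripper open.
Joint ranges: [-149.61, 149.61], [-58.7, 133.49], [1.44, 155.28], [-77.14, 257.14], [18.33, 153.61], [-166.67, 166.67]. Speed limits (degrees/s): [147.25, 147.25, 180, 180, 180, 180].

## Interface

Orientations are given as [roll, pitch, yaw] about the fixed x, y, z axes, in that order (R = Rz(yaw) Ry(pitch) Rx(roll)).
In Python, from bench import env gives the robot as it stands.
- The arm moves only by the shell command python3 -m inch 'ROWS' [OPENING] [FORCE]. ROWS is JSON, a list of rows, each a list of 6 numbers: the shift along the tool's x, y, z in cm, then the turn, a rotation vector about the tool's x, y, z in degrees. A call has exactly 8 rows; each row shifts and turns the commanded pose from where the row before left it, along the tool's axes as they then stand; what a row does not reach is not made up. A row lasts 1/12 s, in which the tool goes at most 41.7 mm and 7.16 degrees, less where a joint would pass 70% of its speed; a pose out of reach is approached as far as the arm can. A call with a gripper value outside its range is refused whole. OPENING is the closure, from -1 (fully open) to 1 (shut), set as the call begins (- or left out, the last holds). The fingers move at their own pace and stop on an object; FORCE is the grip in N (left out, the last holds). Time passes only in rows, so rows that do not move let the fingers close, or fill a call up. It gives the time, the measured TCP pose, the force, the opening and the grip force at its end, in the units of the state.
- env.read_state(): the state, without advancing time (a new reading comes with each control period).
- env.read_camera(name): name is "side" or "top" or "wrist"; returns the picture (420x560x3 uint8, red, green, blue); there is no depth.
- env.camera_info(name): a dict with "K" (3x3 intrinsics, pixels), "k1" (the pictures are not rectified: a ray, as slopes to the right and down, at radius r is drawn at 1 + k1 r^2 times it, then the intrinsics apply), "R" (3x3) and "t" (3): a world point X has camera coordinates R X + t. Camera axes: x right, y down, z forward; pixel columns grow to the right and rows downward; lengths in m; the calibration is good to about 2 mm. A picture is of the moment at which its call begins: read the wrist's pose just before it. camera_info takes no time and is no camera call; for the wrist camera it gives the pose at the moment of the call.
- env.close_job(): hands the job in; it is judged then, once.
The state is a dict: "time_s": time; "joint_pos": joint angles; "qvel": joint speeds; "joint_efforts": joint torques, N m; "tool_pos": TCP position; "eef_rot": TCP orientation; "force": force on the tool from outside, world axes, zero at the start; "wrist_torque": the same for the moment, N m; "grip_width": finger opening in m; "gripper_force": force on a finger pad.
Only numpy, scipy, OpenCV 4.12 (cv2) and the standard library are available. Lean on these libraries where they do the work, as an engineer would, in place of code of your own. Each camera call takes 0.05 s, during which the arm holds its last target. There are 200 camera calls.

## Working session

There is one attempt and no reset: what is moved stays moved. The work goes in short steps, Python scripts to look and compute and a shell command to move; the robot and the scene stay as the last step left them, time stands still between calls to the robot, and variables do not carry over. Pictures are saved under pics/ and viewed, at most 11 in all, crops included, and the job is handed in when it is done.

```bash
ls; mkdir -p pics
cat > h.py <<'E'
import numpy as np, cv2
from bench import env
def ray(ci,u,v):
    K=np.array(ci["K"]);x=(u-K[0,2])/K[0,0];y=(v-K[1,2])/K[1,1]
    rd=np.hypot(x,y);r=rd
    for _ in range(30): r=rd/(1+ci["k1"]*r*r)
    s=r/rd if rd>0 else 1
    R=np.array(ci["R"]);t=np.array(ci["t"])
    return -R.T@t, R.T@np.array([x*s,y*s,1])
def at(ci,u,v,z):
    o,d=ray(ci,u,v);return o+d*(z-o[2])/d[2]
def snap(n,f):
    ci=env.camera_info(n);im=env.read_camera(n)
    cv2.imwrite(f,im[:,:,::-1]);return ci,im
E
python3 - <<'E'
from h import *
for n in("top","side"):
    ci,_=snap(n,f"pics/{n}0.png");print(n,{k:np.round(v,3).tolist() for k,v in ci.items() if k in("K","k1","R","t")})
print(env.read_state())
E
```

```text
pics
top {'K': [[514.323, 0.0, 277.262], [0.0, 514.323, 200.915], [0.0, 0.0, 1.0]], 'k1': -0.176, 'R': [[0.029, -0.999, -0.02], [-0.986, -0.025, -0.165], [0.164, 0.024, -0.986]], 't': [0.05, 0.582, 1.067]}
side {'K': [[390.719, 0.0, 283.808], [0.0, 390.719, 204.462], [0.0, 0.0, 1.0]], 'k1': -0.066, 'R': [[0.931, -0.364, -0.004], [-0.223, -0.562, -0.796], [0.287, 0.743, -0.605]], 't': [-0.545, 0.196, 0.689]}
{'time_s': 0.1, 'joint_pos': array([ 6.97513308e+01,  7.13089602e+00,  9.46248251e+01, -1.19475819e-03,
        7.83492236e+01, -4.73428660e+00]), 'qvel': array([-0.01970137,  0.04321166, -0.04112467,  0.02115977, -0.01210957,
        0.0386983 ]), 'joint_efforts': array([ 4.96154589e-04, -4.18879473e+01, -3.61095786e+01,  7.76908686e-02,
        4.61121881e-02, -5.87359341e-05]), 'tool_pos': array([0.17371996, 0.62577566, 0.21351188]), 'eef_rot': array([-1.79895317e+02, -7.49589135e-03,  1.64485853e+02]), 'force': array([-0.08668091, -0.29411999, -0.39295951]), 'wrist_torque': array([ 0.05148426,  0.05149275, -0.05923674]), 'gripper_force': 0.0, 'grip_width': 0.09543427617016645}
```

View pics/top0.png

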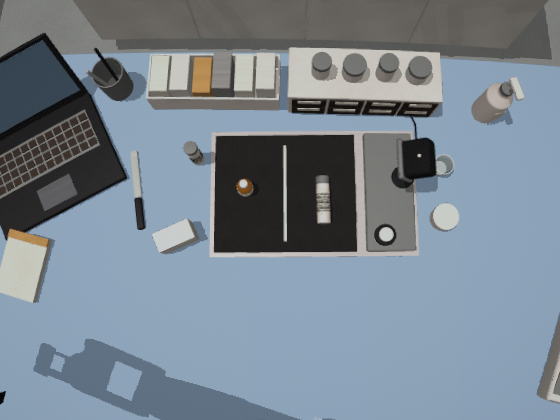

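View pics/side0.png

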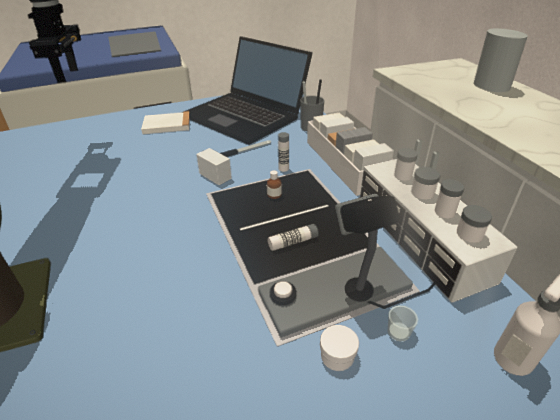

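The top view shows the line at columns ~285 (rows 147-241). The tube is at (323,200) on the reader side, the key at (386,235) and the bottle at (245,187). I'll enlarge the crop.

Run:
```python
from h import *
im=cv2.imread("pics/top0.png")[125:265,225:425]
cv2.imwrite("pics/c0.png",cv2.resize(im,None,fx=4,fy=4,interpolation=cv2.INTER_CUBIC))
ci=env.camera_info("top")
for n,u,v,z in [("line far",285,147,.005),("line near",285.3,241,.005),("capend",322,177,.02),("tail",324,223,.02),("key",386,235,.041),("bottle",245,186,.05),("head",418,158,.235)]:print(n,at(ci,u,v,z).round(4))
```

```text
line far [0.7136 0.053  0.005 ]
line near [0.4975 0.0467 0.005 ]
capend [ 0.642 -0.032  0.02 ]
tail [ 0.5382 -0.0379  0.02  ]
key [ 0.5126 -0.1718  0.041 ]
bottle [0.6113 0.1374 0.05  ]
head [ 0.6361 -0.1958  0.235 ]
```

View pics/c0.png

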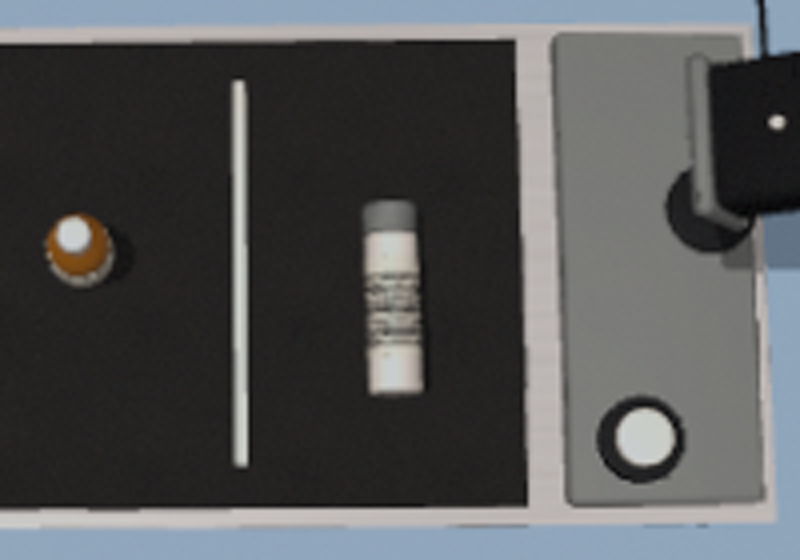

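```bash
cat >> h.py <<'E'
from scipy.spatial.transform import Rotation as Ro
def togo(p,yaw=None):
    s=env.read_state();R=Ro.from_euler('xyz',s["eef_rot"],degrees=True)
    if yaw is not None:
        T=Ro.from_euler('xyz',[180,0,yaw],degrees=True)
        print("turn(first)",(R.inv()*T).as_rotvec(degrees=True).round(2));R=T
    print("t",s["time_s"],"shift cm",(R.inv().apply(np.array(p)-s["tool_pos"])*100).round(2),"tcp",s["tool_pos"].round(4),s["eef_rot"].round(2),"F",s["force"].round(1))
E
python3 - <<'E'
from h import *
ci=env.camera_info("top")
f=lambda X,Y,z:at(ci,225+(X+.5)/4-.5,125+(Y+.5)/4-.5,z)
a,b=f(241.5,466,.005),f(239,81,.005);c,d=f(396,393,.02),f(389,201,.02)
yl=np.degrees(np.arctan2(*(b-a)[1::-1]));yt=np.degrees(np.arctan2(*(d-c)[1::-1]))
m=(a+b)/2;n=np.array([-np.sin(np.radians(yl)),np.cos(np.radians(yl)),0]);u=np.array([n[1],-n[0],0])
print("line",m,yl,np.linalg.norm(b-a),"tube",(c+d)/2,yt,np.linalg.norm(d-c),"off",((c+d)/2-m)@n,((c+d)/2-m)@u)
print("key",f(645,437,.041),m-.1*u-.22*n)
togo([.588,-.045,.08],90+yt)
E
```

```text
line [0.6079287  0.05093966 0.005     ] 1.8651199912536813 0.22157450696733774 tube [ 0.59264983 -0.03433827  0.02      ] 2.8601362201318383 0.10848740396173943 off -0.08473547666436232 -0.018046287985745726
key [ 0.51502799 -0.17153287  0.041     ] [ 0.51514196 -0.17219846  0.005     ]
turn(first) [-1.000e-01  6.000e-02  7.163e+01]
t 0.1 shift cm [-69.06  38.03  13.35] tcp [0.1737 0.6258 0.2135] [-1.7990e+02 -1.0000e-02  1.6449e+02] F [-0.1 -0.3 -0.4]
```

```bash
python3 -m inch '[[0,0,0,0,0,7],[0,0,0,0,0,7],[0,0,0,0,0,7],[0,0,0,0,0,7],[0,0,0,0,0,7],[0,0,0,0,0,7],[0,0,0,0,0,7],[0,0,0,0,0,7]]' -0.26 10
python3 -m inch '[[0,0,0,0,0,5.2],[0,0,0,0,0,5.2],[0,0,0,0,0,5.2],[-3.5,1.9,0,0,0,0],[-3.5,1.9,0,0,0,0],[-3.5,1.9,0,0,0,0],[-3.5,1.9,0,0,0,0],[-3.5,1.9,0,0,0,0]]'
python3 -m inch '[[-3.5,1.9,0,0,0,0],[-3.5,1.9,0,0,0,0],[-3.5,1.9,0,0,0,0],[-3.5,1.9,0,0,0,0],[-3.5,1.9,0,0,0,0],[-3.5,1.9,0,0,0,0],[-3.5,1.9,0,0,0,0],[-3.5,1.9,0,0,0,0]]'
python3 - <<'E'
from h import *
togo([.590,-.045,.08],92.5)
E
```

```text
time_s: 0.77
tool_pos: [0.1738, 0.6259, 0.2139]
eef_rot: [-180.0, 0.1, 108.1]
force: [0.6, -0.2, -0.5]
grip_width: 0.0601
gripper_force: 0.0
time_s: 1.43
tool_pos: [0.2778, 0.4545, 0.214]
eef_rot: [-180.0, 0.0, 92.9]
force: [0.9, -0.2, 0.1]
grip_width: 0.0601
gripper_force: 0.0
time_s: 2.1
tool_pos: [0.4438, 0.1824, 0.2144]
eef_rot: [-180.0, -0.0, 92.9]
force: [1.3, 0.9, 0.7]
grip_width: 0.0599
gripper_force: 0.0
turn(first) [-0.   -0.    0.38]
t 2.1 shift cm [-23.35  13.61  13.44] tcp [0.4438 0.1824 0.2144] [-180.     -0.     92.88] F [1.3 0.9 0.7]
```

```bash
python3 -m inch '[[-3.0,1.8,0,0,0,0],[-3.0,1.8,0,0,0,0],[-3.0,1.8,0,0,0,0],[-3,1.7,2,0,0,0],[-3,1.6,3,0,0,0],[-3,1.5,3,0,0,0],[0,0,3,0,0,0],[0,0,0,0,0,0]]'
python3 - <<'E'
from h import *
ci,im=snap("wrist","pics/w1.png")
togo([.590,-.045,.08])
E
```

```text
time_s: 2.77
tool_pos: [0.5472, 0.013, 0.1019]
eef_rot: [-179.3, -0.1, 92.7]
force: [-0.6, 0.5, -0.7]
grip_width: 0.0601
gripper_force: 0.0
t 2.8167 shift cm [-6.08  3.88  2.46] tcp [0.5485 0.0138 0.105 ] [-1.7947e+02 -8.0000e-02  9.2800e+01] F [ 0.2  0.6 -0.1]
```

View pics/w1.png

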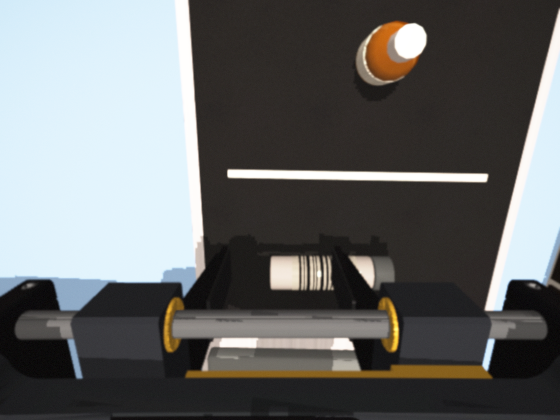

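The wrist view shows the line from (228,174) to (487,178), the tube from (271,273) to the cap end at (393,271), and the bottle above at (390,50).

```bash
cat >> h.py <<'E'
def rel(ci,l1,l2,t1,t2,z=.02):
    a,b=at(ci,*l1,.005),at(ci,*l2,.005);c,d=at(ci,*t1,z),at(ci,*t2,z)
    yl=np.degrees(np.arctan2(*(b-a)[1::-1]));yt=np.degrees(np.arctan2(*(d-c)[1::-1]))
    m=(a+b)/2;n=np.array([-np.sin(np.radians(yl)),np.cos(np.radians(yl)),0])
    print("line",m.round(4),round(yl,2),np.linalg.norm(b-a).round(4),"tube",((c+d)/2).round(4),round(yt,2),np.linalg.norm(d-c).round(4),"off mm",(((c+d)/2-m)@n*1000).round(1),"skew",round(yt-yl,2))
E
python3 - <<'E'
from h import *
ci=env.camera_info("wrist")
rel(ci,(228,174),(487,178),(271,273),(393,271))
togo([.591,-.043,.045])
E
```

```text
line [0.6121 0.0517 0.005 ] 1.94 0.2233 tube [ 0.5965 -0.0338  0.02  ] 4.18 0.1097 off mm -84.9 skew 2.24
t 2.8167 shift cm [-5.89  4.02  5.96] tcp [0.5485 0.0138 0.105 ] [-1.7947e+02 -8.0000e-02  9.2800e+01] F [ 0.2  0.6 -0.1]
```

```bash
python3 -m inch '[[-2,1.4,0,0.3,0,-0.7],[-2,1.4,0,0,0,0],[-1.7,1.2,1.0,0,0,0],[0,0,2,0,0,0],[0,0,2,0,0,0],[0,0,1,0,0,0],[0,0,0,0,0,0],[0,0,0,0,0,0]]'
python3 - <<'E'
from h import *
togo([.593,-.041,.035])
E
```

```text
time_s: 3.48
tool_pos: [0.5949, -0.0397, 0.0502]
eef_rot: [-179.7, -0.0, 93.6]
force: [0.2, -0.7, 0.4]
grip_width: 0.0598
gripper_force: 0.0
t 3.4833 shift cm [-0.12 -0.19  1.52] tcp [ 0.5949 -0.0397  0.0502] [-179.73   -0.     93.65] F [ 0.2 -0.7  0.4]
```

```bash
python3 -m inch '[[-0.1,-0.1,0.5,0,0,0],[0,0,0.5,0,0,0],[0,0,0.1,0,0,0],[0,0,0,0,0,0],[0,0,0,0,0,0],[0,0,0,0,0,0],[0,0,0,0,0,0],[0,0,0,0,0,0]]'
python3 -m inch '[[0,0,0.1,0,0,0],[0,0,0.1,0,0,0],[0,0,0.1,0,0,0],[0,0,0,0,0,0],[0,0,0,0,0,0],[0,0,0,0,0,0],[0,0,0,0,0,0],[0,0,0,0,0,0]]'
```

```text
time_s: 4.15
tool_pos: [0.5939, -0.0415, 0.0384]
eef_rot: [-179.7, 0.0, 93.6]
force: [-0.1, 0.6, -0.3]
grip_width: 0.06
gripper_force: 0.0
time_s: 4.82
tool_pos: [0.5938, -0.0415, 0.0353]
eef_rot: [-179.7, 0.0, 93.6]
force: [-0.4, -0.6, 1.9]
grip_width: 0.0598
gripper_force: 1.0
```

```bash
python3 -m inch '[[0,0,0.06,0,0,0],[0.3,0,0,0,0,0],[0.6,0,0,0,0,0],[0.8,0,0,0,0,0],[0.6,0,0,0,0,0],[0.4,0,0,0,0,0],[0.1,0,0,0,0,0],[0,0,0,0,0,0]]'
python3 - <<'E'
from h import *
snap("wrist","pics/w2.png")
togo([.593,-.041,.035])
E
```

```text
time_s: 5.48
tool_pos: [0.5923, -0.0127, 0.0352]
eef_rot: [-179.8, -0.0, 93.6]
force: [-2.2, -1.0, 4.6]
grip_width: 0.06
gripper_force: 2.6
t 5.5333 shift cm [-2.81 -0.11  0.02] tcp [ 0.5923 -0.0129  0.0352] [-179.76   -0.     93.62] F [-3.5  0.2  5.7]
```

View pics/w2.png

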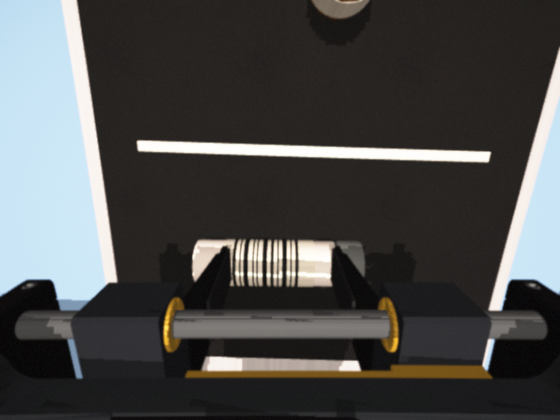

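The tube rolled. The wrist image now has it from (194,262) to (363,264), with the line from (137,146) to (490,157).

Run:
```python
from h import *
ci=env.camera_info("wrist")
rel(ci,(137,146),(490,157),(194,263),(363,264))
im=cv2.imread("pics/w2.png").astype(int).sum(2)
def edge(u,v0,v1):
    c=im[v0:v1,u];g=np.diff(c);return v0+int(np.argmax(g))+1
us=[205,225,310,325,335];vs=[edge(u,222,258) for u in us];print(vs)
us2=[205,220];print([v for v in vs])
rel(ci,(137,146),(490,157),(205,vs[0]),(325,vs[3]),.03)
```

```text
line [0.6092 0.0514 0.005 ] 1.83 0.2211 tube [ 0.5916 -0.0199  0.02  ] 3.35 0.1098 off mm -70.7 skew 1.52
[240, 240, 240, 241, 241]
[240, 240, 240, 241, 241]
line [0.6092 0.0514 0.005 ] 1.83 0.2211 tube [ 5.824e-01 -2.000e-04  3.000e-02] 3.18 0.0721 off mm -50.8 skew 1.35
```

```bash
python3 -m inch '[[0,0,-0.8,0,0,0],[-0.3,0,0,0,0,0],[-0.6,0,0,0,0,0],[-0.6,0,0,0,0,0],[0,0,0,0,0,0],[0,0,0.4,0,0,0],[0,0,0.4,0,0,0],[0,0,0,0,0,0]]'
python3 -m inch '[[0,0,0,0,0,0],[0.3,0,0,0,0,0.2],[0.6,0,0,0,0,0.2],[0.8,0,0,0,0,0.2],[0.8,0,0,0,0,0.2],[0.5,0,0,0,0,0.2],[0.1,0,0,0,0,0],[0,0,0,0,0,0]]'
python3 -m inch '[[0,0,-0.8,0,0,0],[-0.3,0,0,0,0,0],[-0.7,0,0,0,0,0],[-0.6,0,0,0,0,0],[0,0,0,0,0,0],[0,0,0.4,0,0,0],[0,0,0.4,0,0,0],[0,0,0,0,0,0]]'
python3 - <<'E'
from h import *
snap("wrist","pics/w3.png")
togo([.593,-.041,.035])
E
```

```text
time_s: 6.2
tool_pos: [0.5932, -0.0287, 0.0352]
eef_rot: [-179.7, 0.0, 93.6]
force: [-2.3, -0.1, 5.1]
grip_width: 0.0602
gripper_force: 2.4
time_s: 6.87
tool_pos: [0.5915, 0.003, 0.0352]
eef_rot: [-179.7, 0.0, 92.6]
force: [-2.5, 0.2, 5.4]
grip_width: 0.0596
gripper_force: 2.7
time_s: 7.53
tool_pos: [0.5922, -0.0137, 0.0351]
eef_rot: [-179.7, 0.0, 92.6]
force: [-1.2, 0.1, 4.4]
grip_width: 0.0599
gripper_force: 2.4
t 7.5833 shift cm [-2.73 -0.04  0.01] tcp [ 0.5922 -0.0137  0.0351] [-1.7971e+02  1.0000e-02  9.2580e+01] F [-1.1 -0.9  4.8]
```

View pics/w3.png

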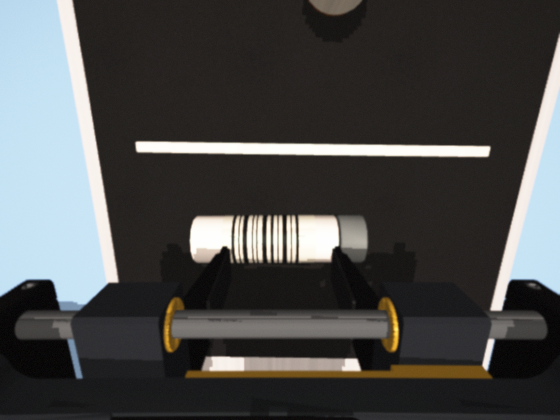

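The tube now spans (191,239) to (366,239) in the image and the line (136,147) to (490,152).

```bash
cat >> h.py <<'E'
def meas(f,l1,l2,t1,t2):
    ci=env.camera_info("wrist");rel(ci,l1,l2,t1,t2)
    im=cv2.imread(f).astype(int).sum(2)
    # subpixel slopes in px: line rows and tube upper edge, at same columns
    def ed(u,v0,v1):
        c=im[v0:v1,u-2:u+3].mean(1);h=300;i=int(np.argmax(c>h));return v0+i-1+(h-c[i-1])/(c[i]-c[i-1])
    U=[205,215,225,310,320,328]
    l=[ed(u,int(l1[1])-15,int(l1[1])+25) for u in U];t=[ed(u,int(t1[1])-40,int(t1[1])) for u in U]
    pl=np.polyfit(U,l,1);pt=np.polyfit(U,t,1)
    rel(ci,(U[0],np.polyval(pl,U[0])),(U[-1],np.polyval(pl,U[-1])),(U[0],np.polyval(pt,U[0])),(U[-1],np.polyval(pt,U[-1])),.03)
E
python3 - <<'E'
from h import *
meas("pics/w3.png",(136,147),(490,152),(191,239),(366,239))
E
```

```text
line [0.6094 0.0515 0.005 ] 1.76 0.221 tube [ 0.5905 -0.0035  0.02  ] 2.68 0.1109 off mm -54.5 skew 0.92
line [0.5805 0.0548 0.005 ] 1.83 0.0767 tube [0.5829 0.0152 0.03  ] 2.95 0.072 off mm -39.6 skew 1.12
```

```bash
python3 -m inch '[[0,0,0,0,0,0],[0.3,0,0,0,0,0.2],[0.6,0,0,0,0,0.2],[0.8,0,0,0,0,0.3],[0.8,0,0,0,0,0.3],[0.5,0,0,0,0,0.2],[0.1,0,0,0,0,0],[0,0,0,0,0,0]]'
python3 -m inch '[[0,0,-0.8,0,0,-0.2],[-0.3,0,0,0,0,0],[-0.6,0,0,0,0,0],[-0.5,0,0,0,0,0],[0,0,0,0,0,0],[0,0,0.4,0,0,0],[0,0,0.4,0,0,0],[0,0,0,0,0,0]]'
python3 -m inch '[[0,0,0,0,0,0],[0.3,0,0,0,0,0.2],[0.6,0,0,0,0,0.2],[0.8,0,0,0,0,0.2],[0.8,0,0,0,0,0.2],[0.5,0,0,0,0,0.1],[0.1,0,0,0,0,0],[0,0,0,0,0,0]]'
python3 -m inch '[[0,0,-0.8,0,0,0],[-0.3,0,0,0,0,0],[-0.6,0,0,0,0,0],[-0.5,0,0,0,0,0],[0,0,0,0,0,0],[0,0,0.3,0,0,0],[0,0,0.3,0,0,0],[0,0,0,0,0,0]]'
python3 - <<'E'
from h import *
snap("wrist","pics/w4.png")
togo([.593,-.041,.035])
E
```

```text
time_s: 8.25
tool_pos: [0.5906, 0.018, 0.0352]
eef_rot: [-179.7, 0.0, 91.4]
force: [-3.5, 0.9, 6.3]
grip_width: 0.06
gripper_force: 3.3
time_s: 8.92
tool_pos: [0.5915, 0.0033, 0.0352]
eef_rot: [-179.7, 0.0, 91.6]
force: [-2.5, -0.5, 4.6]
grip_width: 0.0603
gripper_force: 2.4
time_s: 9.58
tool_pos: [0.5901, 0.035, 0.0352]
eef_rot: [-179.6, 0.0, 90.7]
force: [-4.9, -0.7, 6.7]
grip_width: 0.06
gripper_force: 3.8
time_s: 10.25
tool_pos: [0.5903, 0.0204, 0.0356]
eef_rot: [-179.6, 0.0, 90.7]
force: [0.4, -0.2, -0.2]
grip_width: 0.0599
gripper_force: 0.0
t 10.3 shift cm [-6.15  0.19  0.09] tcp [0.5903 0.0205 0.0359] [-1.7964e+02  1.0000e-02  9.0680e+01] F [-0.1 -0.5 -0.1]
```

View pics/w4.png

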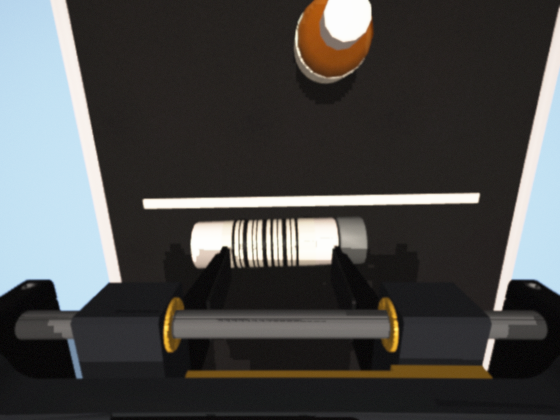

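The line now runs (143,203) to (479,198) and the tube (191,244) to (366,240).

Run:
```python
from h import *
meas("pics/w4.png",(143,203),(479,198),(191,244),(366,240))
```

```text
line [0.6092 0.0519 0.005 ] 1.64 0.2211 tube [0.5889 0.0283 0.02  ] 2.23 0.1117 off mm -23.0 skew 0.59
line [0.5806 0.0548 0.005 ] 1.8 0.0811 tube [0.5801 0.0006 0.03  ] 38.48 0.0997 off mm -54.2 skew 36.68
```

```bash
python3 -m inch '[[0,0,0.2,0,0,0],[0,0,0,0,0,0],[0.3,0,0,0,0,0.1],[0.6,0,0,0,0,0.2],[0.6,0,0,0,0,0.2],[0.6,0,0,0,0,0.2],[0.3,0,0,0,0,0],[0,0,0,0,0,0]]'
python3 -m inch '[[0,0,-0.8,0,0,0],[-0.3,0,0,0,0,0],[-0.5,0,0,0,0,0],[-0.3,0,0,0,0,0],[0,0,0,0,0,0],[0,0,0.3,0,0,0],[0,0,0.3,0,0,0],[0,0,0,0,0,0]]'
python3 - <<'E'
from h import *
snap("wrist","pics/w5.png")
togo([.593,-.041,.035])
E
```

```text
time_s: 10.97
tool_pos: [0.5902, 0.0455, 0.0352]
eef_rot: [-179.6, 0.0, 90.0]
force: [-4.7, -0.4, 6.4]
grip_width: 0.0599
gripper_force: 3.2
time_s: 11.63
tool_pos: [0.5901, 0.0334, 0.0356]
eef_rot: [-179.6, 0.0, 90.0]
force: [0.3, 0.6, 0.2]
grip_width: 0.0603
gripper_force: 0.0
t 11.6833 shift cm [-7.45  0.29  0.09] tcp [0.5902 0.0335 0.0359] [-1.7964e+02  1.0000e-02  8.9980e+01] F [ 0.5 -0.   0.7]
```

View pics/w5.png

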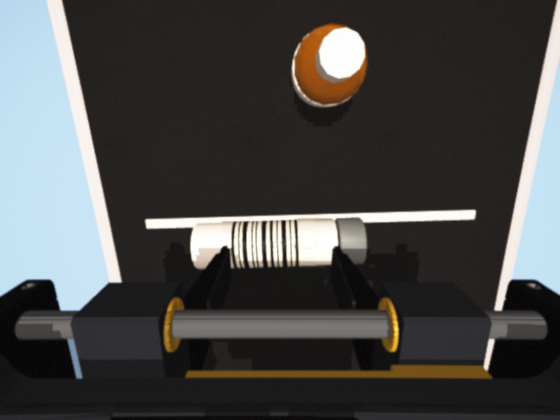

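The line now runs (146,224) to (476,215) and the tube (191,245) to (366,240.5).

Run:
```python
from h import *
rel(env.camera_info("wrist"),(146,224),(476,215),(191,245),(366,240.5))
```

```text
line [0.6096 0.0514 0.005 ] 1.74 0.2213 tube [0.5888 0.0408 0.02  ] 1.71 0.1118 off mm -10.0 skew -0.03
```

```bash
python3 -m inch '[[0,0,0.2,0,0,0],[0,0,0,0,0,0],[0.3,0,0,0,0,0],[0.5,0,0,0,0,0],[0.5,0,0,0,0,0],[0.5,0,0,0,0,0],[0.2,0,0,0,0,0],[0,0,0,0,0,0]]'
python3 -m inch '[[0,0,0,0,0,0],[0,0,-0.8,0,0,0],[0,0,-0.8,0,0,0],[-1.2,0,-0.9,0,0,0],[-2.2,0,-1.5,0,0,0],[-2,0,0,0,0,0],[0,0,0,0,0,0],[0,0,0,0,0,0]]'
python3 - <<'E'
from h import *
snap("wrist","pics/w6.png")
togo([.593,-.041,.035])
E
```

```text
time_s: 12.35
tool_pos: [0.5901, 0.0543, 0.0352]
eef_rot: [-179.6, 0.0, 90.0]
force: [-3.9, 0.7, 7.2]
grip_width: 0.0597
gripper_force: 3.3
time_s: 13.02
tool_pos: [0.5913, -0.0018, 0.0755]
eef_rot: [-179.8, 0.0, 89.9]
force: [0.2, -0.4, -0.3]
grip_width: 0.0597
gripper_force: 0.0
t 13.0667 shift cm [-4.    0.24  4.  ] tcp [ 0.5909 -0.001   0.075 ] [-179.73    0.     89.91] F [0.2 0.5 0.4]
```

View pics/w6.png

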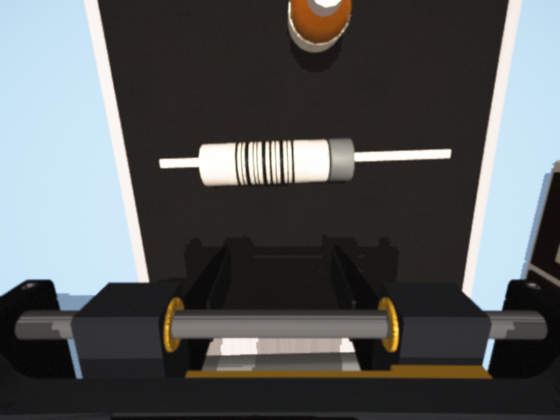

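The tube lies over the line. The line ends are at (160,163) and (451,154). I'll measure the silhouette precisely, including from the top camera.

Run:
```python
from h import *
im=cv2.imread("pics/w6.png").astype(int).sum(2)
def span(u,v0,v1,h):
    c=im[v0:v1,u];i=np.where(c>h)[0];return v0+i[0],v0+i[-1]
for u in(165,185,208,225,305,320,370,440):print(u,span(u,130,200,300),end=' ')
for u in(340,348):print(u,span(u,130,200,190))
ci=env.camera_info("wrist");l=[np.mean(span(u,130,200,300)) for u in(165,440)]
L=[span(u,130,200,300) for u in(210,325)]
Kr=lambda u,v,z:at(ci,u,v,z)
rel(ci,(165,l[0]),(440,l[1]),(210,np.mean(L[0])),(325,np.mean(L[1])))
# exact: axis from the two tangent planes, in line-normal coordinate
a,b=at(ci,165,l[0],.005),at(ci,440,l[1],.005);e=(b-a)/np.linalg.norm(b-a);n=np.array([-e[1],e[0],0])
for u,(p,q) in zip((210,325),L):
    o=ray(ci,u,p)[0];A=[]
    for v in(p-.5,q+.5):
        d=ray(ci,u,v)[1];A.append(np.arctan2(d@n,-d[2]))
    w=np.mean(A); y=(o-a)@n+np.tan(w)*(o[2]-.02); print("axis off mm",1000*y, "half angle r mm",1000*np.hypot(y-(o-a)@n,o[2]-.02)*np.sin(abs(A[0]-A[1])/2))
snap("top","pics/t2.png")
```

```text
165 (np.int64(158), np.int64(168)) 185 (np.int64(158), np.int64(167)) 208 (np.int64(144), np.int64(185)) 225 (np.int64(143), np.int64(184)) 305 (np.int64(140), np.int64(181)) 320 (np.int64(139), np.int64(181)) 370 (np.int64(151), np.int64(161)) 440 (np.int64(149), np.int64(158)) 340 (np.int64(138), np.int64(179))
348 (np.int64(138), np.int64(179))
line [0.6067 0.0527 0.005 ] 1.87 0.208 tube [0.5815 0.052  0.02  ] 2.18 0.0823 off mm 0.1 skew 0.3
axis off mm -0.2678262034796486 half angle r mm 14.801452827815016
axis off mm 0.17189113625437624 half angle r mm 14.362299560160936
```

```bash
python3 -m inch '[[0,0,-2,0,0,0],[0,0,-2,0,0,7],[0,0,-1,0,0,7],[0,0,0,0,0,7],[0,0,0,0,0,7],[0,0,0,0,0,7],[0,0,0,0,0,7],[0,0,0,0,0,7]]' 1 10
python3 -m inch '[[0,0,0,0,0,7],[0,0,0,0,0,7],[0,0,0,0,0,7],[0,0,0,0,0,7],[0,0,0,0,0,7],[0,0,0,0,0,6],[0,0,0,0,0,0],[0,0,0,0,0,0]]'
python3 - <<'E'
from h import *
togo([.515,-.172,.06],0)
E
```

```text
time_s: 13.78
tool_pos: [0.5907, 0.0004, 0.1241]
eef_rot: [-179.8, 0.3, 40.7]
force: [-0.4, 0.3, 0.9]
grip_width: 0.012
gripper_force: 0.0
time_s: 14.45
tool_pos: [0.5908, 0.0002, 0.1242]
eef_rot: [180.0, 0.3, 0.2]
force: [-0.5, 0.4, -0.1]
grip_width: 0.0003
gripper_force: 0.0
turn(first) [0.01 0.34 0.2 ]
t 14.45 shift cm [-7.58 17.22  6.42] tcp [5.908e-01 2.000e-04 1.242e-01] [179.99   0.34   0.2 ] F [-0.5  0.4 -0.1]
```

```bash
python3 -m inch '[[-3.8,0,0,0,0,0],[-3.8,0,0,0,0,0],[0,3.5,0,0,0,0],[0,3.5,0,0,0,0],[0,3.5,0,0,0,0],[0,3.5,0,0,0,0],[0,3.2,1,0,0,0],[0,0,3,0,0,0]]'
python3 -m inch '[[0,0,1.5,0,0,0],[0,0,0,0,0,0],[0,0,0,0,0,0],[0,0,0,0,0,0],[0,0,0,0,0,0],[0,0,0,0,0,0],[0,0,0,0,0,0],[0,0,0,0,0,0]]'
python3 - <<'E'
from h import *
snap("side","pics/s2.png");i=cv2.imread("pics/s2.png")[180:340,200:440];cv2.imwrite("pics/s2c.png",cv2.resize(i,None,fx=3,fy=3))
togo([.515,-.172,.041])
E
```

```text
time_s: 15.12
tool_pos: [0.5187, -0.1786, 0.0902]
eef_rot: [179.6, -0.3, -0.1]
force: [0.6, -0.2, 0.0]
grip_width: 0.0004
gripper_force: 0.0
time_s: 15.78
tool_pos: [0.5153, -0.1725, 0.0709]
eef_rot: [179.9, 0.2, 0.0]
force: [-0.5, 0.1, 0.1]
grip_width: 0.0003
gripper_force: 0.0
t 15.8333 shift cm [ 0.01 -0.05  2.96] tcp [ 0.5151 -0.1725  0.0706] [1.7996e+02 2.5000e-01 1.0000e-02] F [ 0.1 -0.3 -0.5]
```

View pics/s2c.png

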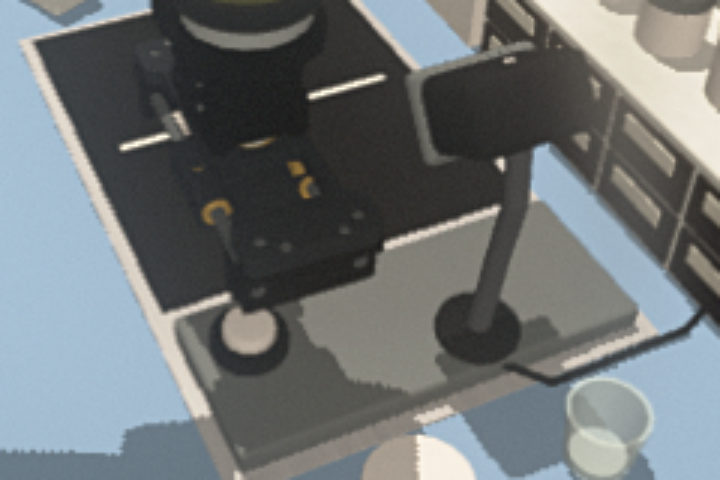

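The fingertips are over the key (crop (250,330)), and the head is clear. Pressing down.

```bash
python3 -m inch '[[0,0,0.9,0,0,0],[0,0,0.9,0,0,0],[0,0,0.6,0,0,0],[0,0,0.3,0,0,0],[0,0,0,0,0,0],[0,0,0,0,0,0],[0,0,0,0,0,0],[0,0,0,0,0,0]]'
python3 -m inch '[[0,0,0.2,0,0,0],[0,0,0.2,0,0,0],[0,0,0.1,0,0,0],[0,0,0.1,0,0,0],[0,0,0,0,0,0],[0,0,0,0,0,0],[0,0,0,0,0,0],[0,0,0,0,0,0]]'
```

```text
time_s: 16.5
tool_pos: [0.5149, -0.1727, 0.0434]
eef_rot: [180.0, 0.3, -0.0]
force: [0.7, -1.0, 0.5]
grip_width: 0.0005
gripper_force: 0.0
time_s: 17.17
tool_pos: [0.5151, -0.1728, 0.0375]
eef_rot: [179.9, 0.2, -0.0]
force: [0.7, -0.2, 2.8]
grip_width: 0.0005
gripper_force: 2.0
```

```bash
python3 -m inch '[[0,0,0.1,0,0,0],[0,0,0.1,0,0,0],[0,0,0.1,0,0,0],[0,0,0,0,0,0],[0,0,0,0,0,0],[0,0,0,0,0,0],[0,0,0,0,0,0],[0,0,0,0,0,0]]'
```

```text
time_s: 17.83
tool_pos: [0.5152, -0.1728, 0.0361]
eef_rot: [180.0, 0.3, -0.0]
force: [-2.8, 1.2, 14.7]
grip_width: 0.0004
gripper_force: 7.1
```

The key bottomed out at 14.7 N. Releasing it straight up.

```bash
python3 -m inch '[[0,0,-0.4,0,0,0],[0,0,-0.8,0,0,0],[0,0,-1.5,0,0,0],[0,0,-2,0,0,0],[-2,0,-2,0,0,0],[-3,0,-1,0,0,0],[-3,0,0,0,0,0],[-3,0,0,0,0,0]]'
python3 -m inch '[[0,0,0,0,0,0],[0,0,0,0,0,0],[0,0,0,0,0,0],[0,0,0,0,0,0],[0,0,0,0,0,0],[0,0,0,0,0,0],[0,0,0,0,0,0],[0,0,0,0,0,0]]'
python3 - <<'E'
from h import *
snap("top","pics/t3.png");i=cv2.imread("pics/t3.png")[125:265,225:425];cv2.imwrite("pics/t3c.png",cv2.resize(i,None,fx=4,fy=4,interpolation=cv2.INTER_CUBIC))
E
```

```text
time_s: 18.5
tool_pos: [0.4032, -0.172, 0.1114]
eef_rot: [-180.0, 0.4, 0.0]
force: [-0.2, 0.0, 0.8]
grip_width: 0.0006
gripper_force: 0.0
time_s: 19.17
tool_pos: [0.4052, -0.1724, 0.1115]
eef_rot: [180.0, 0.3, 0.0]
force: [0.8, -0.5, -0.2]
grip_width: 0.0006
gripper_force: 0.0
```

View pics/t3c.png

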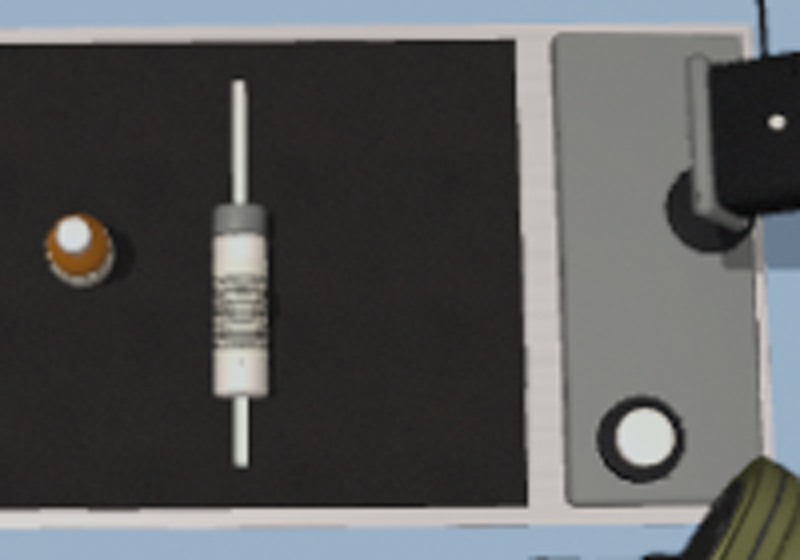

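The top view shows the tube centred on the line (crop columns 213-268, line at 240) and aligned with it. The key is up and the bottle hasn't moved.

```bash
python3 -c "
from bench import env
print(env.close_job())"
```

```text
the job is handed in; nothing more can be done
None
```

The job is handed in: the tube was rolled by its top to lie still on the reading line (within about 0.5 mm and 0.3°), then the scan key was pressed fully down and came back up, and nothing else was touched.

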